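# Set a displacement bench on its mark against the backlash and lock it

## Robot

A 6-joint arm with a two-finger parallel gripper is mounted at the origin on the work surface; the furniture and walls round the work are solid. World frame = base frame: x ahead of the robot, y to its left, z up, the work surface at z = 0. Lengths are in m, angles in rad, forces in N, time in s.
With the tool pointing down it reaches from about 0.35 to 0.725 m from the base axis. Payload 4.3 kg.
Tool frame: the origin (TCP) lies midway between the tips of the shut fingers; the grasp point (between the pads) lies 19 mm behind it; z points along the fingers, y is the line along which they close (so a half turn about z gives the same grasp; the last joint's range is limited). The gripper opens to 85 mm and grips with 20 to 120 N. Pads are 22 mm wide; open, the fingers measure 114 mm over their backs; the gripper's body (76 mm by 85 mm) begins 54 mm behind the grasp point. The pads swing forward as they close: fully open they stand 13 mm farther back than shut.
Start: joints at [1.226, 0.377, 0.081, 1.274, 0, 1.46], TCP at [0.134, 0.559, 0.231] pointing down, gripper open.
Joint ranges: [-2.72, 2.72], [-0.84, 1.66], [-1.02, 1.22], [-1.77, 2.12], [-1.37, 1.28], [-3.14, 3.14]. Speed limits (rad/s): [2.57, 2.57, 3.14, 3.14, 3.14, 3.14].

## Interface

Orientations are given as a 3x3 rotation matrix whose columns are the frame's x, y, z axes.
In Python, from plant import * gives the robot as it stands.
- The arm moves only by the tool step_arm, never from a script. Its argument "series" is a list of rows, each a list of 3 entries, a list of its own where there are three numbers: the shift along the tool's x, y, z in m, then the turn, a rotation vector about the tool's x, y, z in rad, then the finger opening in m, from 0 to 0.0854. A call has 1 to 8 rows; each row shifts and turns the commanded pose from where the row before left it, along the tool's axes as they then stand; what a row does not reach is not made up. A row lasts 1/8 s, in which the tool goes at most 62.5 mm and 10.7 degrees, less where a joint would pass 70% of its speed; a pose out of reach is approached as far as the arm can. A call with a gripper value outside its range is refused whole. The fingers move at their own pace and stop on an object; "squeeze" is the grip in N (left out, the last holds). Time passes only in rows, so rows that do not move let the fingers close. It gives the time, the measured TCP pose, the force, the opening and the grip force at its end, in the units of the state.
- state(): the state, without advancing time (a new reading comes with each control period).
- snapshot(name): name is "scene" or "top" or "wrist"; returns (picture, depth): 384x512x3 uint8, red, green, blue; 384x512 float32, m along the optical axis (not along the pixel's ray), 0 where there is no reading.
- camera_info(name): a dict with "fx", "fy", "cx", "cy" (pixels), "extrinsics" (4x4, takes a point from camera to world coordinates). Camera axes: x right, y down, z forward; pixel columns grow to the right and rows downward; lengths in m; the calibration is good to about 2 mm. A picture is of the moment at which its call begins: read the wrist's pose just before it. camera_info takes no time and is no camera call; for the wrist camera it gives the pose at the moment of the call.
- close_job(): hands the job in; it is judged then, once.
Trained networks look in the newest picture that a camera, given by its name, has taken for a name from the list of things; names that differ only in an ending like _2 or _b are one class to them, and where a whole thing is asked for, a point or a joint stands for the part that bears it (a point fixed in the world has none). Each returns a list of dicts, best first, with "conf" (0 to 1); they miss things now and then, are a little off and sometimes report something else, mostly with a low value. They report only what shows in the picture. A call takes as long as a camera call.
- masks_of(camera, target): "region" (384x512 bool, what is visible of it) and "point" ([row, column] in pixels, amid what is visible of it).
- mark_of(camera, target): "point" ([row, column] in pixels: a listed point, or the origin of a listed thing).
The state is a dict: "time_s": time; "joint_positions": joint angles; "joint_velocities": joint speeds; "joint_torque": joint torques, N m; "ee_pos": TCP position; "tcp_rot": TCP orientation; "ft_force": force on the tool from outside, world axes, zero at the start; "torque": the same for the moment, N m; "width": finger opening in m; "finger_force": force on a finger pad.
Only numpy, scipy, OpenCV 4.12 (cv2) and the standard library are available. Lean on these libraries where they do the work, as an engineer would, in place of code of your own. Each camera call takes 0.05 s, during which the arm holds its last target. There are 200 camera calls.

## Task

Set the carriage of the displacement bench on its mark and lock it there. Crank the inclined handwheel anticlockwise (seen by someone facing the wheel) until the carriage's pointer has gone about 10 mm past the rider's point, to the left of it as the robot sees it, then bring it back clockwise and stop with the two points in line, so that the last motion of wheel and carriage is clockwise and the play in the wheel is taken up. Then press the raised cam lever on the carriage all the way down, and leave the other things on the table where they are.

Things in the scene. Friction and masses are not known exactly. Their poses are not given: they have to be found in the camera images.
- bench: Grey displacement calibration bench, fixed, about 165 x 325 mm on the table. Origin on the table; x from its front (robot side) to its back, y to its left as seen from the robot, z up. A bed lies across it (top at z 195 mm) with a rule along the front edge and the sliding carriage on it. Base: x -95 to 70, y -125 to 200 mm; at the right end a transducer tube sticks out to y -190 mm.
- end_housing (a point): Top centre of the grey end housing, a block 125 x 30 x 104 mm (x, y, z) at the left end of the bed, its top 275 mm above the table. It stands over the right side of the handwheel, so the handle cannot be followed all the way round with an upright gripper: lean the gripper with the axle. Axes as the bench's.
- wheel_centre (a point): Centre of the back of the handwheel's dial, at the bench's left end; axes as the bench's. The axle passes through it and leans 33 degrees from vertical to the bench's left: outward direction (0, 0.545, 0.839) in the bench frame. Along the axle from here: dial 0 to 12 mm (radius 36), spoked rim at 24 to 36 mm (outer radius 56), hub top at 40 mm.
- handle_mid (a point): Grip point of the black crank handle, parallel to the axle, 60 mm long, up to 19 mm thick. It revolves freely on its pin: hold it and lead it round without turning the gripper, 3 N. This point lies 71 mm along the axle from wheel_centre, 48 mm off the axle, 34 mm from the handle's foot, 26 mm from its free end; its z axis is the axle's outward direction.
- dial (a joint): Turn of the graduated dial and the drive, rad, clockwise positive as seen by an operator who faces the wheel from the bench's left end. One turn clockwise moves the carriage 30 mm to the right, away from the wheel. It stays where it is left.
- handwheel (a joint): Play of the handwheel: its turn relative to the dial, rad, clockwise positive, -0.5 to 0.5. Between, the wheel turns loosely and the carriage stands still; at -0.5 a spoke pushes the drive anticlockwise (carriage goes left), at +0.5 clockwise (carriage goes right). Starts anywhere, stays where it is left.
- carriage (a joint): Travel of the carriage in m, positive to the right, 0 at the start, from -0.052 to 0.030.
- pointer (a point): Tip of the dark pointer tongue at the front foot of the carriage (aluminium block, 50 x 80 x 32 mm), over the rule; axes as the bench's. At the start it stands 10 to 30 mm to the right of the mark.
- mark (a point): Tip of the dark point of the rider, a small aluminium block with a thumbscrew fixed on the rule's front edge; it faces the pointer's tip, some 2 mm from it. Axes as the bench's: the points are in line when both have the same position along y. Its place along the rule varies.
- lever_end (a point): Centre of the flat end (26 x 24 x 10 mm) of the dark cam lever on the carriage's front, 70 mm from the lever's pivot. Open, the lever points up to the bench's front, 55 degrees above the level; locked, it lies level and points to the front.
- cam_lever (a joint): Cam lever, rad: 0 raised 55 degrees (it starts at 0 to 0.12), 0.95 fully down on its stop, where its cam clamps the carriage to the bed. Pivot along the bench's y axis. It needs about 3 to 6 N, downwards, at its end (most near the stop) and stays where it is left.
- gauge: Bystander: small white-faced pressure gauge lying on its back, 105 x 69 x 33 mm, loose on the table; origin at the centre of its underside.
- memo_pad: Bystander: memo pad, 76 x 77 x 12 mm, loose on the table; origin at the centre of its underside.
- marker: Bystander: felt marker lying down, 122 x 18 x 18 mm, loose on the table; origin at the centre of its underside.
- spanner: Bystander: open-end spanner lying flat, 35 x 181 x 8 mm, loose on the table; origin at the centre of its underside.
- washer_tin: Bystander: round tin, 69 x 69 x 24 mm, loose on the table; origin at the centre of its underside.

How it is judged:
On the way, in this order (a step that is already met when the one before it is completed fails the run):
1. cranked anticlockwise, the pointer goes more than 6 mm to the left of the mark (y of pointer in the frame of mark above 0.006 m and value of joint handwheel below -0.35 rad), for 0.05 s.
2. brought back clockwise, the pointer stands within 2 mm of the mark with the play taken up clockwise, the cam lever still up (y of pointer in the frame of mark between -0.002 and 0.002 m and value of joint handwheel above 0.35 rad and value of joint cam_lever below 0.5 rad), for 0.3 s.
At the end, for the whole second after the job is handed in: The pointer is in line with the mark within 2 mm along the rule, the wheel's play is taken up clockwise (joint handwheel above 0.35 rad), the cam lever is fully down (joint cam_lever above 0.85 rad), and the carriage is at rest (y of pointer in the frame of mark between -0.002 and 0.002 m and value of joint handwheel above 0.35 rad and value of joint cam_lever above 0.85 rad and velocity of joint carriage between -0.002 and 0.002 m/s); the robot touches nothing.
It fails at once if a bystander is pushed more than 25 mm from its place (distance of any of gauge, memo_pad, marker, spanner, washer_tin from where it was at the start of the episode above 0.025 m).
It also fails if it takes over 61 s, if anything falls off the work surface, if the arm or the gripper's body presses on something with over 40 N, if the wrist force passes 120 N, or if a joint passes its speed limit or range.

## Working session

There is one attempt and no reset: what is moved stays moved. The work goes in short steps, Python scripts to look and compute and a tool call to move; the robot and the scene stay as the last step left them, time stands still between calls to the robot, and variables do not carry over. Pictures are saved under pics/ and viewed, at most 10 in all, crops included, and the job is handed in when it is done.

Besides the shell and the picture viewer there is one more tool, called after "Emit:" as name(argument=value, ...), one argument or row to a line, values as JSON. step_arm: Moves the arm, as the interface text tells. Its arguments: {"type":"object","properties":{"series":{"type":"array","items":{"type":"array"}},"squeeze":{"type":"number"}},"required":["series"]}

```bash
ls; mkdir -p pics
cat > h.py <<'E'
from plant import *
import numpy as np, cv2
def snap(c,save=None):
    p,d=snapshot(c); 
    if save: cv2.imwrite('pics/'+save,p[:,:,::-1])
    return p,d,camera_info(c)
def xyz(ci,d,rc,r=1):
    v,u=int(round(rc[0])),int(round(rc[1]))
    w=d[max(0,v-r):v+r+1,max(0,u-r):u+r+1]; w=w[w>0]
    if len(w)==0: return None
    z=np.median(w); p=[(rc[1]-ci['cx'])/ci['fx']*z,(rc[0]-ci['cy'])/ci['fy']*z,z,1]
    return (np.array(ci['extrinsics'])@p)[:3]
def ray(ci,rc):
    E=np.array(ci['extrinsics']); return E[:3,3],E[:3,:3]@[(rc[1]-ci['cx'])/ci['fx'],(rc[0]-ci['cy'])/ci['fy'],1]
def tri(a,b):
    (o1,d1),(o2,d2)=a,b
    s=np.linalg.lstsq(np.c_[d1,-d2],o2-o1,rcond=None)[0]
    p,q=o1+s[0]*d1,o2+s[1]*d2
    return (p+q)/2,np.linalg.norm(p-q)
E
python3 - <<'E'
from h import *
np.set_printoptions(precision=4,suppress=True)
R={}
pp=[]
for c in ['scene','top']:
    p,d,ci=snap(c); pp.append(p)
    print(c,np.array(ci['extrinsics'])[:3].tolist() and np.array(ci['extrinsics'])[:3,3],ci['fx'])
    for t in ['bench','end_housing','wheel_centre','handle_mid','pointer','mark','lever_end']:
        m=mark_of(c,t)
        if m:
            R[c,t]=ray(ci,m[0]['point']); print(t,[(round(x['conf'],2),np.round(x['point'])) for x in m[:2]],xyz(ci,d,m[0]['point']))
        if ('scene',t) in R and ('top',t) in R: print('   tri',*tri(R['scene',t],R['top',t]))
cv2.imwrite('pics/a.png',cv2.resize(np.vstack(pp)[:,:,::-1],None,fx=0.78,fy=0.78))
print(state())
E
```

```text
pics
scene [0.2474 0.6485 0.7678] 387.0686465383348
bench [(0.77, array([253., 242.]))] [0.5588 0.0439 0.0225]
end_housing [(0.95, array([191., 213.])), (0.51, array([308., 273.]))] [0.5821 0.122  0.2747]
wheel_centre [(0.63, array([276., 220.]))] [0.5458 0.1798 0.0896]
handle_mid [(0.54, array([273., 226.]))] [0.5088 0.2144 0.157 ]
pointer [(0.57, array([194., 240.]))] [0.5656 0.0352 0.2088]
lever_end [(0.67, array([164., 260.]))] [0.5257 0.0102 0.2862]
top [ 0.5031 -0.0134  1.3787] 448.09458030959433
bench [(0.68, array([184., 241.])), (0.62, array([229., 239.]))] [0.5644 0.0103 0.2359]
   tri [ 0.5761  0.0147 -0.0144] 0.003908705301260496
end_housing [(0.61, array([199., 247.]))] [ 0.5251 -0.0058  0.285 ]
   tri [0.5757 0.0248 0.2106] 0.11516849881094418
wheel_centre [(0.69, array([189., 188.]))] [0.5529 0.14   0.2683]
   tri [0.5587 0.1661 0.0679] 0.007057002190510643
handle_mid [(0.5, array([204., 172.]))] [0.5159 0.2007 0.1534]
   tri [0.5159 0.2028 0.1406] 0.00021291274385843597
pointer [(0.97, array([183., 232.]))] [0.5687 0.0339 0.2122]
   tri [0.5678 0.0336 0.2069] 0.00249427953727335
mark [(0.48, array([186., 224.]))] [0.5607 0.0534 0.2063]
lever_end [(0.48, array([198., 247.]))] [ 0.5266 -0.0058  0.2826]
   tri [ 0.5293 -0.0047  0.2756] 0.005341510544495224
{'time_s': 0.8, 'joint_positions': array([1.2257, 0.3773, 0.081 , 1.2744, 0.    , 1.4605]), 'joint_velocities': array([-0.    ,  0.0009,  0.0002, -0.0013,  0.0005,  0.0006]), 'joint_torque': array([ -0.0008, -46.3461,  27.014 ,  -0.0001,  -0.0001,  -0.    ]), 'ee_pos': array([0.1338, 0.5593, 0.2313]), 'tcp_rot': array([[-0.9726,  0.2327,  0.    ],
       [ 0.2327,  0.9726,  0.0001],
       [-0.    ,  0.0001, -1.    ]]), 'ft_force': array([ 0.1633, -0.0482,  0.472 ]), 'torque': array([ 0.0398,  0.0661, -0.0463]), 'finger_force': 0.0, 'width': 0.0853682779165073}
```

View pics/a.png

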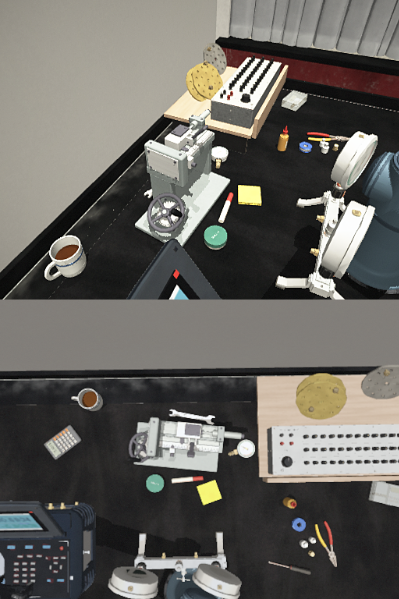

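Run:
```python
from h import *
np.set_printoptions(precision=4,suppress=True)
ims=[]
for c,(r0,c0) in {'scene':(150,170),'top':(135,155)}.items():
    p,d,ci=snap(c)
    v,u=np.mgrid[:384,:512]; E=np.array(ci['extrinsics'])
    P=np.stack([(u-ci['cx'])/ci['fx']*d,(v-ci['cy'])/ci['fy']*d,d],-1)@E[:3,:3].T+E[:3,3]
    np.save(c+'.npy',P)
    box=(d>0)&(P[...,0]>.4)&(P[...,0]<.75)&(P[...,1]>-.3)&(P[...,1]<.35)
    for n,(a,b) in {'house':(.268,.281),'base':(.008,.06),'bed':(.188,.2)}.items():
        m=(box&(P[...,2]>a)&(P[...,2]<b)).astype(np.uint8)
        k,l,s,_=cv2.connectedComponentsWithStats(m)
        for i in np.argsort(-s[1:,4])[:2]+1:
            q=P[l==i]; r=cv2.minAreaRect((q[:,:2]*1000).astype(np.float32)); print(c,n,s[i,4],r,q[:,2].mean())
    ims.append(cv2.resize(p[r0:r0+170,c0:c0+170,::-1],None,fx=3.4,fy=3.4,interpolation=cv2.INTER_CUBIC)[:, :400] if 0 else cv2.resize(p[r0:r0+(170 if c=='scene' else 100),c0:c0+(100 if c=='scene' else 130),::-1],None,fx=4 if c=='top' else 3.4,fy=4 if c=='top' else 3.4,interpolation=cv2.INTER_CUBIC))
h=max(i.shape[0] for i in ims); w=sum(i.shape[1] for i in ims)
o=np.zeros((h,w,3),np.uint8); x=0
for i in ims: o[:i.shape[0],x:x+i.shape[1]]=i; x+=i.shape[1]
cv2.imwrite('pics/b.png',cv2.resize(o,None,fx=min(1,800/w),fy=min(1,800/w)))
```

```text
scene house 612 ((584.762939453125, 122.92439270019531), (30.47785186767578, 123.9217758178711), 83.40486145019531) 0.2735032397021883
scene house 22 ((530.6062622070312, 11.8941650390625), (5.299875259399414, 14.638480186462402), 79.6805648803711) 0.2753950435429357
scene base 4178 ((562.0523681640625, 58.034706115722656), (327.7674865722656, 164.7760772705078), 83.40925598144531) 0.02257929429784929
scene base 969 ((530.6104125976562, -212.21505737304688), (142.3030548095703, 143.71095275878906), 5.65471076965332) 0.030959286483682426
scene bed 203 ((536.719482421875, -273.4402770996094), (165.39523315429688, 28.08328628540039), 7.631349563598633) 0.19402193191456907
scene bed 179 ((583.7916870117188, 135.53660583496094), (125.8932876586914, 23.584585189819336), 3.517707347869873) 0.1934810132296588
top house 596 ((583.723388671875, 120.77851104736328), (31.242036819458008, 124.325927734375), 83.31159210205078) 0.274057955691641
top house 29 ((535.012939453125, 0.20520496368408203), (22.13271713256836, 10.05602741241455), 88.69984436035156) 0.27569365445734634
top base 1889 ((516.5725708007812, 59.754669189453125), (322.6237487792969, 74.78266906738281), 83.48867797851562) 0.02187308908716251
top base 475 ((552.6805419921875, -195.2318115234375), (97.52153778076172, 67.82795715332031), 82.2808837890625) 0.029376125141994003
top bed 75 ((594.0534057617188, 75.74623107910156), (53.76913833618164, 9.301263809204102), 83.1147232055664) 0.19588069759018198
top bed 72 ((578.5350341796875, -58.63005065917969), (53.07062911987305, 9.376542091369629), 83.92565155029297) 0.1955152811879042
```

View pics/b.png

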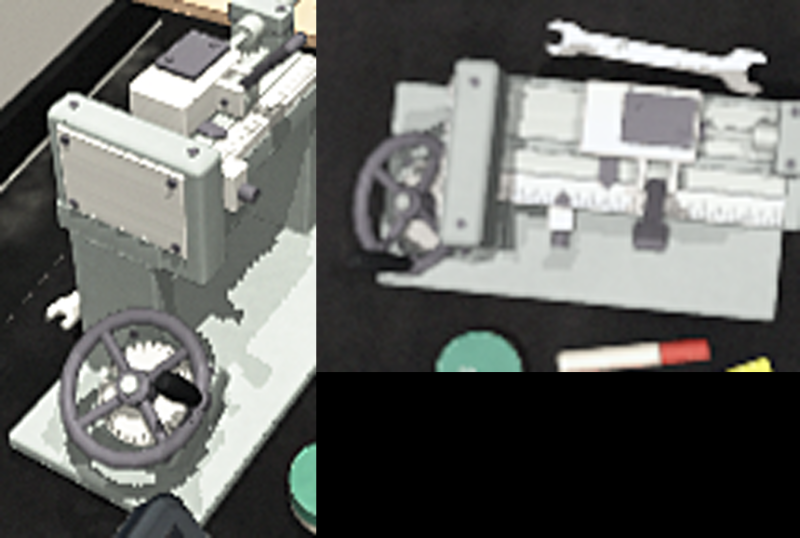

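```bash
cat >> h.py <<'E'
BX=np.array([.9934,-.115,0]);BY=np.array([.115,.9934,0]);BZ=np.array([0,0,1.]);B=np.c_[BX,BY,BZ];O=np.array([.5702,.0194,0])
tob=lambda p:(np.asarray(p)-O)@B
tow=lambda b:O+B@np.asarray(b)
AX=np.array([0,.545,.839]); U=np.array([1.,0,0]); V=np.cross(AX,U) # V=(0,.839,-.545)
E
python3 - <<'E'
from h import *
from scipy.optimize import least_squares
np.set_printoptions(precision=4,suppress=True)
P=np.vstack([tob(np.load(c+'.npy').reshape(-1,3)) for c in ['scene']])
k=(P[:,1]>.118)&(P[:,1]<.27)&(abs(P[:,0]+.03)<.09)&(P[:,2]>.03)&(P[:,2]<.2)
P=P[k]; s=P@AX; u=P@U; v=P@V
h,e=np.histogram(s,bins=np.arange(.1,.3,.005)); print(np.c_[e[:-1],h][h>5].T)
from itertools import product
best=max((( (abs(np.hypot(u-a,v-b)-.05)<.008)&(s>c-.012)&(s<c+.003)).sum(),a,b,c) for a,b,c in product(np.arange(-.06,.02,.004),np.arange(.05,.14,.004),np.arange(.15,.25,.004)))
print(best)
_,a,b,c=best
m=(abs(np.hypot(u-a,v-b)-.05)<.012)&(s>c-.012)&(s<c+.004)
f=least_squares(lambda x:np.hypot(u[m]-x[0],v[m]-x[1])-x[2],[a,b,.051],loss='soft_l1',f_scale=.003).x
print(f,np.percentile(s[m],[5,50,90,97]),m.sum())
for t in [.036]:
    top=np.percentile(s[m],93); C=U*f[0]+V*f[1]+AX*(top-.036); print('C bench',C,'world',tow(C))
r=np.c_[u-f[0],v-f[1],s-top+.036]; hh=r[(r[:,2]>.045)&(r[:,2]<.115)&(np.hypot(r[:,0],r[:,1])<.065)]
print('handle',len(hh),np.median(hh,0),hh.min(0),hh.max(0))
for p in [(.5159,.2028,.1406),(.5088,.2144,.157)]:
    q=tob(p)-C; print(q@U,q@V,q@AX,np.arctan2(q@V,q@U))
E
```

```text
[[  0.1     0.105   0.115   0.12    0.125   0.13    0.135   0.14    0.145
    0.15    0.155   0.16    0.165   0.17    0.175   0.18    0.185   0.19
    0.195   0.2     0.205   0.21    0.215   0.22    0.225   0.23    0.235
    0.24 ]
 [  8.      7.     18.     24.     26.     31.     39.     71.     55.
   45.    325.     72.     33.     73.    408.    683.     79.     38.
   34.     45.     34.     52.     87.     81.     74.     39.     20.
   29.   ]]
(np.int64(758), np.float64(-0.03199999999999997), np.float64(0.08200000000000003), np.float64(0.18600000000000003))
[-0.0319  0.0828  0.0495] [0.1769 0.1813 0.1836 0.1846] 805
C bench [-0.0319  0.1501  0.0791] world [0.5558 0.1722 0.0791]
handle 114 [-0.0499 -0.0113  0.0835] [-0.0536 -0.0203  0.0474] [-0.0386 -0.0025  0.0981]
-0.04315819704348595 -0.011848345309159007 0.06570437053062807 -2.8736607468646214
-0.051545337043485955 -0.01180322264915901 0.08529925283062806 -2.916486388328044
```

```bash
cat >> h.py <<'E'
from scipy.spatial.transform import Rotation as Rn
C=np.array([-.032,.150,.079])
RT=np.c_[np.cross(B@U,-(B@AX)),B@U,-(B@AX)]
def rimpt(phi,s,r=.048): return tow(C+AX*s+r*(np.cos(phi)*U+np.sin(phi)*V))
def plan(pt,Rt,n):
    s=state(); R0=s['tcp_rot']; rv=Rn.from_matrix(R0.T@Rt).as_rotvec()
    print('from',s['ee_pos'],'to',pt,'deg',np.degrees(np.linalg.norm(rv)))
    # n rows; turn rv/n each; straight line world steps expressed in the tool frame at each row start
    for i in range(n):
        Ri=R0@Rn.from_rotvec(rv*i/n).as_matrix(); print(np.round(Ri.T@((pt-s['ee_pos'])/n),4),np.round(rv/n,4))
E
python3 - <<'E'
from h import *
np.set_printoptions(precision=4,suppress=True)
P=np.load('top.npy')
print(P[270:384:20,10:130:20].reshape(-1,3))
p,d,ci=snap('wrist','w0.png'); print(ci['extrinsics'])
plan(rimpt(-2.89,.174),RT,10)
E
```

```text
[[0.3746 0.5207 0.3735]
 [0.374  0.476  0.3749]
 [0.3731 0.4322 0.3744]
 [0.3468 0.4665 0.1785]
 [0.3457 0.4141 0.1773]
 [0.3351 0.3841 0.1042]
 [0.3162 0.5654 0.2888]
 [0.3156 0.5168 0.2908]
 [0.3143 0.4703 0.2882]
 [0.3124 0.4249 0.2822]
 [0.2976 0.4051 0.2028]
 [0.2828 0.3781 0.124 ]
 [0.2481 0.616  0.1927]
 [0.2477 0.5629 0.1955]
 [0.2461 0.5126 0.1924]
 [0.2447 0.4614 0.1908]
 [0.2436 0.4095 0.1905]
 [0.2227 0.3859 0.0994]
 [0.1967 0.6156 0.1928]
 [0.1954 0.5647 0.1914]
 [0.1948 0.512  0.1933]
 [0.1944 0.4595 0.1954]
 [0.1936 0.4075 0.1963]
 [0.1676 0.3854 0.1014]
 [0.1447 0.6167 0.19  ]
 [0.1452 0.5626 0.195 ]
 [0.1438 0.5115 0.194 ]
 [0.1426 0.4602 0.1933]
 [0.1401 0.4102 0.1886]
 [0.1165 0.3813 0.1149]
 [0.1452 0.5369 0.34  ]
 [0.1309 0.5107 0.3011]
 [0.0931 0.511  0.1947]
 [0.0926 0.4589 0.1964]
 [0.0892 0.4098 0.1898]
 [0.0646 0.3792 0.1221]]
[[ 0.2326  0.9286  0.289   0.06  ]
 [ 0.9726 -0.2217 -0.0705  0.5781]
 [-0.0014  0.2975 -0.9547  0.3754]
 [ 0.      0.      0.      1.    ]]
from [0.1338 0.5593 0.2314] to [0.5192 0.2617 0.2315] deg 88.34201546877419
[-0.0444 -0.02   -0.    ] [ 0.0417 -0.047   0.1408]
[-0.0467 -0.0135  0.0028] [ 0.0417 -0.047   0.1408]
[-0.0479 -0.0066  0.0055] [ 0.0417 -0.047   0.1408]
[-0.0481  0.0004  0.0079] [ 0.0417 -0.047   0.1408]
[-0.0471  0.0075  0.0099] [ 0.0417 -0.047   0.1408]
[-0.045   0.0144  0.0117] [ 0.0417 -0.047   0.1408]
[-0.0419  0.0211  0.013 ] [ 0.0417 -0.047   0.1408]
[-0.0379  0.0273  0.0138] [ 0.0417 -0.047   0.1408]
[-0.033   0.0329  0.0142] [ 0.0417 -0.047   0.1408]
[-0.0273  0.0377  0.0142] [ 0.0417 -0.047   0.1408]
```

View pics/w0.png

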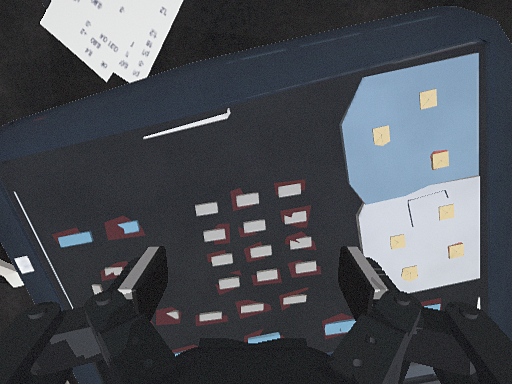

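Emit:
step_arm(
  series=[
    [[0,0,-0.06],[0,0,0],0.0854],
    [[0,0,-0.06],[0,0,0],0.0854],
    [[0,0,-0.06],[0,0,0],0.0854],
    [[0,0,-0.06],[0,0,0],0.0854],
    [[-0.0444,-0.02,0],[0.0417,-0.047,0.1408],0.0854],
    [[-0.0467,-0.0135,0.0028],[0.0417,-0.047,0.1408],0.0854],
    [[-0.0479,-0.0066,0.0055],[0.0417,-0.047,0.1408],0.0854],
    [[-0.0481,0.0004,0.0079],[0.0417,-0.047,0.1408],0.0854],
  ],
)

```text
time_s: 1.95
ee_pos: [0.2895, 0.4406, 0.4557]
tcp_rot: [[-0.684, 0.725, 0.081], [0.695, 0.681, -0.232], [-0.223, -0.102, -0.969]]
ft_force: [-3.1, -2.2, -0.2]
width: 0.0855
finger_force: 0.0
```

Emit:
step_arm(
  series=[
    [[-0.0471,0.0075,0.0099],[0.0417,-0.047,0.1408],0.0854],
    [[-0.045,0.0144,0.0117],[0.0417,-0.047,0.1408],0.0854],
    [[-0.0419,0.0211,0.013],[0.0417,-0.047,0.1408],0.0854],
    [[-0.0379,0.0273,0.0138],[0.0417,-0.047,0.1408],0.0854],
    [[-0.033,0.0329,0.0142],[0.0417,-0.047,0.1408],0.0854],
    [[-0.0273,0.0377,0.0142],[0.0417,-0.047,0.1408],0.0854],
    [[0,0,0],[0,0,0],0.0854],
  ],
)

```text
time_s: 2.82
ee_pos: [0.5022, 0.2277, 0.4003]
tcp_rot: [[0.103, 0.995, -0.015], [0.855, -0.096, -0.51], [-0.509, 0.04, -0.86]]
ft_force: [-0.4, 0.7, -0.2]
width: 0.0853
finger_force: 0.0
```

Run:
```python
from h import *
np.set_printoptions(precision=4,suppress=True)
print(state()['joint_positions'],state()['time_s'])
plan(rimpt(-2.89,.174),RT,4)
p,d,ci=snap('wrist','w1.png')
for t in ['handle_mid','wheel_centre','pointer','mark','lever_end']:
    for m in mark_of('wrist',t)[:2]: print(t,m['conf'],m['point'],tob(xyz(ci,d,m['point'])))
```

```text
[ 0.5516  0.6978  0.9257  2.1137 -0.4409  2.3012] 2.825
from [0.5022 0.2277 0.4003] to [0.5192 0.2617 0.2315] deg 3.4884305106791946
[0.0292 0.0017 0.0319] [ 0.0109 -0.0105 -0.0013]
[0.0295 0.0021 0.0316] [ 0.0109 -0.0105 -0.0013]
[0.0298 0.0025 0.0312] [ 0.0109 -0.0105 -0.0013]
[0.0302 0.0029 0.0309] [ 0.0109 -0.0105 -0.0013]
handle_mid 0.64 [68.8, 258.7] [-0.0763  0.1919  0.1696]
wheel_centre 0.74 [71.4, 285.1] [-0.038   0.1633  0.1151]
pointer 0.73 [208.0, 297.2] [-0.0132 -0.0023  0.209 ]
pointer 0.59 [257.0, 282.5] [-0.0433 -0.0093  0.2874]
lever_end 0.66 [259.1, 282.8] [-0.0428 -0.0118  0.2891]
```

View pics/w1.png

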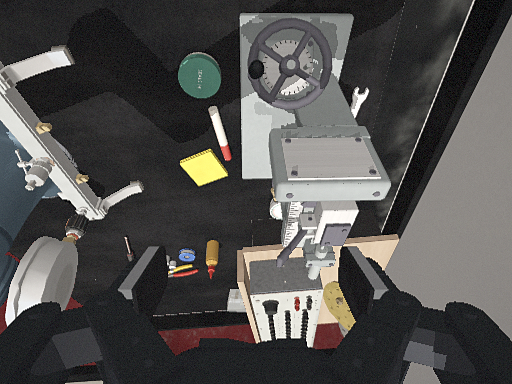

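Emit:
step_arm(
  series=[
    [[0.0292,0.0017,0.0319],[0.011,-0.0105,-0.001],0.0854],
    [[0.0295,0.0021,0.0316],[0.011,-0.0105,-0.001],0.0854],
    [[0.0298,0.0025,0.0312],[0.011,-0.0105,-0.001],0.0854],
    [[0.0302,0.0029,0.0309],[0.011,-0.0105,-0.001],0.0854],
    [[0,0,0],[0,0,0],0.0854],
  ],
)

```text
time_s: 3.75
ee_pos: [0.5161, 0.2649, 0.2311]
tcp_rot: [[0.09, 0.994, -0.061], [0.833, -0.109, -0.542], [-0.546, -0.002, -0.838]]
ft_force: [-0.2, 0.2, -0.3]
width: 0.0854
finger_force: 0.0
```

Run:
```python
from h import *
np.set_printoptions(precision=4,suppress=True)
print(state()['joint_positions'],state()['time_s'])
p,d,ci=snap('wrist','w2.png')
E=np.array(ci['extrinsics'])
for t in ['handle_mid','wheel_centre']:
    for m in mark_of('wrist',t)[:2]:
        o,r=ray(ci,m['point']); o=tob(o)-C; r=r@B; s=.071 if t[0]=='h' else 0; q=o+r*(s-o@AX)/(r@AX)
        print(t,m['conf'],m['point'],'uv at plane',q@U,q@V,np.arctan2(q@V,q@U),np.hypot(q@U,q@V))
v,u=np.mgrid[:384,:512]
P=np.stack([(u-ci['cx'])/ci['fx']*d,(v-ci['cy'])/ci['fy']*d,d],-1)@E[:3,:3].T+E[:3,3]
q=((P.reshape(-1,3)-O)@B-C)[d.ravel()>0]; q=np.c_[q@U,q@V,q@AX]
h=q[(q[:,2]>.088)&(q[:,2]<.105)&(np.hypot(q[:,0],q[:,1])<.07)]; print('handle end',len(h),np.median(h,0),h.min(0),h.max(0))
m=q[(q[:,2]>.02)&(q[:,2]<.045)&(abs(np.hypot(q[:,0],q[:,1])-.05)<.01)]
from scipy.optimize import least_squares
print(least_squares(lambda x:np.hypot(m[:,0]-x[0],m[:,1]-x[1])-x[2],[0,0,.051],loss='soft_l1',f_scale=.003).x,len(m),np.percentile(m[:,2],[50,93]))
plan(rimpt(-2.89,.118),RT,2)
plan(rimpt(-2.89,.054),RT,2)
```

```text
[ 0.5887  0.7764  0.5989  1.7909 -0.4302  2.3561] 3.75
handle_mid 0.82 [195.5, 258.7] uv at plane -0.04313855626542047 -0.014889880559290972 -2.8092324728107645 0.045635989961156746
handle_mid 0.63 [202.0, 367.1] uv at plane 0.05481652823202676 -0.020717556167077537 -0.3613488622530522 0.05860092918161451
wheel_centre 0.63 [166.1, 300.3] uv at plane 0.0047703638240678345 -0.00303106122848473 -0.5660388625310409 0.005651876076560636
handle end 324 [-0.0444 -0.0108  0.0968] [-0.0517 -0.021   0.088 ] [-0.0359 -0.0049  0.101 ]
[ 0.0018 -0.0009  0.0488] 3543 [0.0375 0.0391]
from [0.518  0.2649 0.2363] to [0.5157 0.2314 0.1845] deg 0.50150347731495
[-0.0001  0.0006  0.0309] [ 0.0038 -0.0021  0.0005]
[-0.      0.0007  0.0309] [ 0.0038 -0.0021  0.0005]
from [0.518  0.2649 0.2363] to [0.5117 0.1967 0.1308] deg 0.50150347731495
[-0.0002  0.0003  0.0629] [ 0.0038 -0.0021  0.0005]
[-0.0001  0.0005  0.0629] [ 0.0038 -0.0021  0.0005]
```

View pics/w2.png

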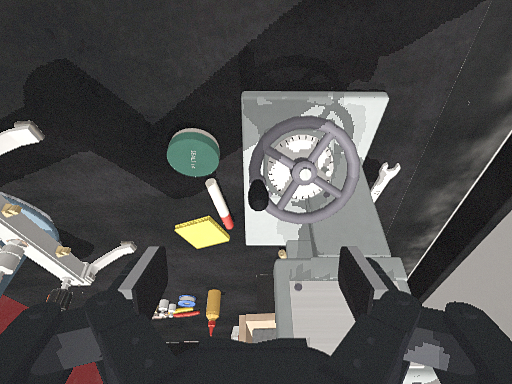

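Emit:
step_arm(
  series=[
    [[0.0003,0.0006,0.031],[0.002,-0.001,0],0.0854],
    [[0.0003,0.0006,0.031],[0.002,-0.001,0],0.0854],
    [[0.0003,0.0006,0.031],[0.002,-0.001,0],0.0854],
    [[0.0002,0.0006,0.03],[0.002,-0.001,0],0.0854],
    [[0,0,0],[0,0,0],0.0854],
  ],
)

```text
time_s: 4.53
ee_pos: [0.5126, 0.1977, 0.1312]
tcp_rot: [[0.096, 0.993, -0.066], [0.832, -0.117, -0.542], [-0.546, -0.003, -0.838]]
ft_force: [1.1, -0.3, 1.4]
width: 0.0851
finger_force: 0.0
```

Emit:
step_arm(
  series=[
    [[0,0,0],[0,0,0],0.005],
    [[0,0,0],[0,0,0],0.005],
    [[0,0,0],[0,0,0],0.005],
    [[0,0,0],[0,0,0],0.005],
    [[0,0,0],[0,0,0],0.005],
  ],
  squeeze=25,
)

```text
time_s: 5.15
ee_pos: [0.5133, 0.1992, 0.1305]
tcp_rot: [[0.095, 0.993, -0.065], [0.833, -0.115, -0.541], [-0.545, -0.002, -0.838]]
ft_force: [-0.9, 1.9, 2.3]
width: 0.0174
finger_force: 24.4
```

```bash
cat >> h.py <<'E'
C=C+.0018*U-.0009*V+.002*AX
def where():
    s=state(); q=tob(s['ee_pos'])-C; print('t',round(s['time_s'],2),'u,v,s,phi,r',np.round([q@U,q@V,q@AX,np.arctan2(q@V,q@U),np.hypot(q@U,q@V)],4),'w',round(s['width'],4),'F',np.round(s['ft_force'],1),'ff',round(float(s['finger_force']),1),'rotvec',np.round(Rn.from_matrix(s['tcp_rot'].T@RT).as_rotvec(),3)); return s
E
python3 - <<'E'
from h import *
s=where(); print(s['joint_positions'])
p,d,ci=snap('wrist','w3.png')
for t in ['handle_mid','pointer','mark']:
  for m in mark_of('wrist',t)[:2]: print(t,m)
p,d,ci=snap('scene','s3.png')
for t in ['pointer','mark','lever_end']:
  for m in mark_of('scene',t)[:2]: print(t,m,tob(xyz(ci,d,m['point'])))
p,d,ci=snap('top')
for t in ['pointer','mark','lever_end']:
  for m in mark_of('top',t)[:2]: print(t,m,tob(xyz(ci,d,m['point'])))
E
```

```text
t 5.15 u,v,s,phi,r [-0.047  -0.0087  0.0533 -2.9589  0.0478] w 0.0174 F [-0.9  1.9  2.3] ff 24.4 rotvec [-0.002  0.001  0.001]
[ 0.50528766  0.70314226  0.20491316  1.43578095 -0.45829092  2.276207  ]
handle_mid {'point': [266.6, 252.6], 'conf': 0.68}
pointer {'point': [189.5, 241.8], 'conf': 0.92} [-0.00103607 -0.00286605  0.20695477]
pointer {'point': [252.4, 243.9], 'conf': 0.56} [-0.01697451  0.01843582  0.02090909]
mark {'point': [199.8, 234.4], 'conf': 0.55} [-0.05381615  0.10409436  0.27495074]
lever_end {'point': [163.1, 257.4], 'conf': 0.52} [ 0.01539641 -0.10106204  0.21807744]
pointer {'point': [179.4, 230.4], 'conf': 0.59} [0.00588862 0.01858688 0.211217  ]
mark {'point': [184.8, 222.4], 'conf': 0.56} [-0.00998682  0.03823331  0.20634059]
lever_end {'point': [198.4, 248.8], 'conf': 0.45} [-0.04014766 -0.03445222  0.28096982]
```

```bash
cat >> h.py <<'E'
def crank(phi0,dphi,n,s0=.0535,r=.0475,fix=(0,0,0)):
    ph=phi0+dphi*np.arange(n+1); X=r*np.c_[np.sin(ph),np.cos(ph)]  # tool x=V, y=U
    D=np.diff(X,axis=0); print([[[round(float(a),4),round(float(b),4),0],[0,0,0],.005] for a,b in D])
E
python3 - <<'E'
from h import *
crank(-2.94,.25,8)
crank(-2.94+2,.25,8)
crank(-2.94+4,.25,8)
E
```

```text
[[[-0.0112, 0.0038, 0], [0, 0, 0], 0.005], [[-0.0099, 0.0065, 0], [0, 0, 0], 0.005], [[-0.008, 0.0087, 0], [0, 0, 0], 0.005], [[-0.0056, 0.0104, 0], [0, 0, 0], 0.005], [[-0.0029, 0.0115, 0], [0, 0, 0], 0.005], [[0.0001, 0.0118, 0], [0, 0, 0], 0.005], [[0.003, 0.0115, 0], [0, 0, 0], 0.005], [[0.0057, 0.0104, 0], [0, 0, 0], 0.005]]
[[[0.0081, 0.0086, 0], [0, 0, 0], 0.005], [[0.01, 0.0063, 0], [0, 0, 0], 0.005], [[0.0113, 0.0037, 0], [0, 0, 0], 0.005], [[0.0118, 0.0008, 0], [0, 0, 0], 0.005], [[0.0116, -0.0022, 0], [0, 0, 0], 0.005], [[0.0107, -0.005, 0], [0, 0, 0], 0.005], [[0.0092, -0.0075, 0], [0, 0, 0], 0.005], [[0.007, -0.0095, 0], [0, 0, 0], 0.005]]
[[[0.0045, -0.011, 0], [0, 0, 0], 0.005], [[0.0016, -0.0117, 0], [0, 0, 0], 0.005], [[-0.0013, -0.0118, 0], [0, 0, 0], 0.005], [[-0.0042, -0.0111, 0], [0, 0, 0], 0.005], [[-0.0068, -0.0097, 0], [0, 0, 0], 0.005], [[-0.009, -0.0077, 0], [0, 0, 0], 0.005], [[-0.0106, -0.0052, 0], [0, 0, 0], 0.005], [[-0.0116, -0.0024, 0], [0, 0, 0], 0.005]]
```

Emit:
step_arm(
  series=[
    [[-0.0112,0.0038,0],[0,0,0],0.005],
    [[-0.0099,0.0065,0],[0,0,0],0.005],
    [[-0.008,0.0087,0],[0,0,0],0.005],
    [[-0.0056,0.0104,0],[0,0,0],0.005],
    [[-0.0029,0.0115,0],[0,0,0],0.005],
    [[0.0001,0.0118,0],[0,0,0],0.005],
    [[0.003,0.0115,0],[0,0,0],0.005],
    [[0.0057,0.0104,0],[0,0,0],0.005],
  ],
)

```text
time_s: 6.75
ee_pos: [0.5839, 0.1664, 0.1461]
tcp_rot: [[0.094, 0.993, -0.067], [0.833, -0.116, -0.541], [-0.545, -0.005, -0.838]]
ft_force: [-3.3, 5.7, 6.5]
width: 0.0172
finger_force: 24.9
```

Run:
```python
from h import *
s=where(); print(s['joint_positions'])
p,d,ci=snap('wrist','w4.png')
```

```text
t 6.75 u,v,s,phi,r [ 0.0269 -0.0377  0.053  -0.9506  0.0463] w 0.0172 F [-3.3  5.7  6.5] ff 24.9 rotvec [-0.004  0.     0.002]
[ 0.41354556  0.77684366  0.39054496  1.50537776 -0.48764208  2.17930441]
```

Emit:
step_arm(
  series=[
    [[0.0081,0.0086,0],[0,0,0],0.005],
    [[0.01,0.0063,0],[0,0,0],0.005],
    [[0.0113,0.0037,0],[0,0,0],0.005],
    [[0.0118,0.0008,0],[0,0,0],0.005],
    [[0.0116,-0.0022,0],[0,0,0],0.005],
    [[0.0107,-0.005,0],[0,0,0],0.005],
    [[0.0092,-0.0075,0],[0,0,0],0.005],
    [[0.007,-0.0095,0],[0,0,0],0.005],
  ],
)

```text
time_s: 7.8
ee_pos: [0.5899, 0.2341, 0.1025]
tcp_rot: [[0.098, 0.993, -0.06], [0.834, -0.115, -0.54], [-0.543, 0.003, -0.839]]
ft_force: [5.9, 5.0, 2.6]
width: 0.0174
finger_force: 24.9
```

Run:
```python
from h import *
s=where(); print(s['joint_positions'])
p,d,ci=snap('top','t5.png')
for t in ['pointer','mark','lever_end']:
  for m in mark_of('top',t)[:2]: print(t,m,tob(xyz(ci,d,m['point'])))
p2,d,ci=snap('scene')
for t in ['pointer','mark','lever_end']:
  for m in mark_of('scene',t)[:2]: print(t,m,tob(xyz(ci,d,m['point'])))
a=cv2.resize(p[160:215,190:270],None,fx=6,fy=6,interpolation=cv2.INTER_CUBIC); b=cv2.resize(p2[150:230,210:290],None,fx=4,fy=4.125,interpolation=cv2.INTER_CUBIC)
cv2.imwrite('pics/c5.png',np.hstack([a,b])[:,:,::-1])
```

```text
t 7.8 u,v,s,phi,r [0.0251 0.0431 0.0534 1.0428 0.0498] w 0.0174 F [5.9 5.  2.6] ff 24.9 rotvec [ 0.003 -0.002 -0.002]
[ 0.49676208  0.90387246  0.52369712  1.54428806 -0.46263242  2.26809904]
pointer {'point': [181.3, 224.8], 'conf': 0.74} [-0.00063266  0.03245155  0.21377464]
mark {'point': [185.8, 221.7], 'conf': 0.55} [-0.01287406  0.03963116  0.20865163]
lever_end {'point': [197.1, 240.8], 'conf': 0.72} [-0.03889035 -0.01461862  0.2800373 ]
pointer {'point': [197.3, 237.1], 'conf': 0.8} [-0.05337835  0.09371741  0.27388038]
mark {'point': [200.8, 233.2], 'conf': 0.7} [-0.05315842  0.10742247  0.27446127]
lever_end {'point': [169.2, 253.3], 'conf': 0.49} [-0.21094131  0.28952151  0.51974228]
```

View pics/c5.png

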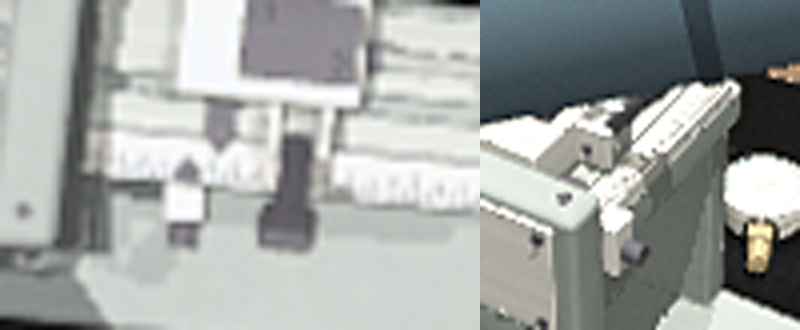

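Emit:
step_arm(
  series=[
    [[0.0045,-0.011,0],[0,0,0],0.005],
    [[0.0016,-0.0117,0],[0,0,0],0.005],
    [[-0.0013,-0.0118,0],[0,0,0],0.005],
    [[-0.0042,-0.0111,0],[0,0,0],0.005],
    [[-0.0068,-0.0097,0],[0,0,0],0.005],
    [[-0.009,-0.0077,0],[0,0,0],0.005],
    [[-0.0106,-0.0052,0],[0,0,0],0.005],
    [[-0.0116,-0.0024,0],[0,0,0],0.005],
  ],
)

```text
time_s: 9.2
ee_pos: [0.5132, 0.211, 0.1228]
tcp_rot: [[0.095, 0.993, -0.065], [0.834, -0.115, -0.54], [-0.544, -0.003, -0.839]]
ft_force: [1.0, 5.8, 3.1]
width: 0.0178
finger_force: 25.0
```

```bash
cat >> h.py <<'E'
def look(c='top'):
  p,d,ci=snap(c)
  for t in ['pointer','mark','lever_end']:
    for m in mark_of(c,t)[:1]: print(t,m['conf'],m['point'],tob(xyz(ci,d,m['point'])))
  return p,d,ci
E
python3 - <<'E'
from h import *
where(); look()
crank(-2.94+6,.25,8); crank(-2.94+8,.25,8)
E
```

```text
t 9.2 u,v,s,phi,r [-0.0484  0.0054  0.0531  3.0311  0.0487] w 0.0178 F [1.  5.8 3.1] ff 25.0 rotvec [-0.003 -0.001  0.002]
pointer 0.93 [183.2, 222.7] [-0.00607277  0.03741829  0.21324003]
mark 0.49 [183.4, 222.9] [-0.00653908  0.03684889  0.21322275]
lever_end 0.67 [188.0, 241.4] [-0.01336824 -0.01205578  0.20521229]
[[[-0.0118, 0.0005, 0], [0, 0, 0], 0.005], [[-0.0113, 0.0034, 0], [0, 0, 0], 0.005], [[-0.0101, 0.0061, 0], [0, 0, 0], 0.005], [[-0.0083, 0.0084, 0], [0, 0, 0], 0.005], [[-0.006, 0.0102, 0], [0, 0, 0], 0.005], [[-0.0032, 0.0114, 0], [0, 0, 0], 0.005], [[-0.0003, 0.0118, 0], [0, 0, 0], 0.005], [[0.0026, 0.0116, 0], [0, 0, 0], 0.005]]
[[[0.0054, 0.0105, 0], [0, 0, 0], 0.005], [[0.0078, 0.0089, 0], [0, 0, 0], 0.005], [[0.0098, 0.0067, 0], [0, 0, 0], 0.005], [[0.0111, 0.004, 0], [0, 0, 0], 0.005], [[0.0118, 0.0012, 0], [0, 0, 0], 0.005], [[0.0117, -0.0018, 0], [0, 0, 0], 0.005], [[0.0109, -0.0046, 0], [0, 0, 0], 0.005], [[0.0094, -0.0072, 0], [0, 0, 0], 0.005]]
```

Emit:
step_arm(
  series=[
    [[-0.0118,0.0005,0],[0,0,0],0.005],
    [[-0.0113,0.0034,0],[0,0,0],0.005],
    [[-0.0101,0.0061,0],[0,0,0],0.005],
    [[-0.0083,0.0084,0],[0,0,0],0.005],
    [[-0.006,0.0102,0],[0,0,0],0.005],
    [[-0.0032,0.0114,0],[0,0,0],0.005],
    [[-0.0003,0.0118,0],[0,0,0],0.005],
    [[0.0026,0.0116,0],[0,0,0],0.005],
  ],
)

```text
time_s: 10.4
ee_pos: [0.5716, 0.1629, 0.1493]
tcp_rot: [[0.094, 0.993, -0.067], [0.833, -0.115, -0.541], [-0.545, -0.004, -0.838]]
ft_force: [-2.4, 6.6, 7.6]
width: 0.0172
finger_force: 25.2
```

Emit:
step_arm(
  series=[
    [[0.0054,0.0105,0],[0,0,0],0.005],
    [[0.0078,0.0089,0],[0,0,0],0.005],
    [[0.0098,0.0067,0],[0,0,0],0.005],
    [[0.0111,0.004,0],[0,0,0],0.005],
    [[0.0118,0.0012,0],[0,0,0],0.005],
    [[0,0,0],[0,0,0],0.005],
  ],
)

```text
time_s: 11.15
ee_pos: [0.6087, 0.198, 0.1241]
tcp_rot: [[0.096, 0.993, -0.062], [0.833, -0.114, -0.542], [-0.545, -0.0, -0.838]]
ft_force: [2.5, 4.6, 7.1]
width: 0.0175
finger_force: 25.1
```

Run:
```python
from h import *
where(); p,d,ci=look()
p2,d,ci=snap('wrist','w6.png')
for t in ['pointer','mark']: print(t,mark_of('wrist',t)[:2])
a=cv2.resize(p[165:205,195:265],None,fx=8,fy=8,interpolation=cv2.INTER_CUBIC)
b=cv2.resize(p2,(560*320//420,320))
cv2.imwrite('pics/c6.png',np.vstack([a,np.pad(cv2.resize(p2,(373,280)),((0,0),(0,187),(0,0)))])[:,:,::-1])
```

```text
t 11.15 u,v,s,phi,r [0.0479 0.003  0.0532 0.0632 0.048 ] w 0.0175 F [2.5 4.6 7.1] ff 25.1 rotvec [0.    0.001 0.001]
pointer 0.93 [181.2, 220.5] [-0.00123435  0.04393959  0.20911204]
mark 0.43 [185.2, 221.7] [-0.01118456  0.03998971  0.20574311]
lever_end 0.66 [197.7, 228.5] [-0.0434525   0.01485726  0.2872085 ]
pointer []
mark []
```

View pics/c6.png

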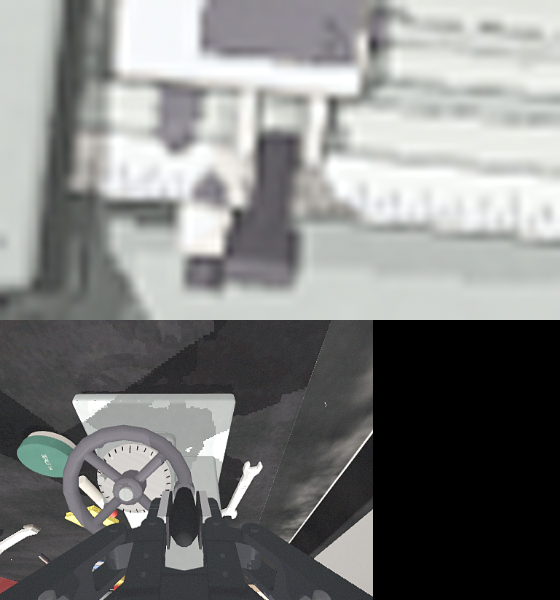

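Run:
```python
from h import *
crank(.03,-.26,10)
```

```text
[[[-0.0123, -0.0012, 0], [0, 0, 0], 0.005], [[-0.0115, -0.0043, 0], [0, 0, 0], 0.005], [[-0.01, -0.0072, 0], [0, 0, 0], 0.005], [[-0.0078, -0.0095, 0], [0, 0, 0], 0.005], [[-0.0051, -0.0112, 0], [0, 0, 0], 0.005], [[-0.0021, -0.0121, 0], [0, 0, 0], 0.005], [[0.0011, -0.0123, 0], [0, 0, 0], 0.005], [[0.0042, -0.0116, 0], [0, 0, 0], 0.005], [[0.007, -0.0101, 0], [0, 0, 0], 0.005], [[0.0094, -0.0079, 0], [0, 0, 0], 0.005]]
```

Emit:
step_arm(
  series=[
    [[-0.0123,-0.0012,0],[0,0,0],0.005],
    [[-0.0115,-0.0043,0],[0,0,0],0.005],
    [[-0.01,-0.0072,0],[0,0,0],0.005],
    [[-0.0078,-0.0095,0],[0,0,0],0.005],
    [[-0.0051,-0.0112,0],[0,0,0],0.005],
    [[-0.0021,-0.0121,0],[0,0,0],0.005],
    [[0.0011,-0.0123,0],[0,0,0],0.005],
    [[0.0042,-0.0116,0],[0,0,0],0.005],
  ],
)

```text
time_s: 12.5
ee_pos: [0.5356, 0.1691, 0.1481]
tcp_rot: [[0.097, 0.993, -0.062], [0.833, -0.115, -0.542], [-0.545, 0.001, -0.838]]
ft_force: [4.9, 3.4, 2.3]
width: 0.0174
finger_force: 24.9
```

Emit:
step_arm(
  series=[
    [[0.007,-0.0101,0],[0,0,0],0.005],
    [[0.0094,-0.0079,0],[0,0,0],0.005],
    [[0,0,0],[0,0,0],0.005],
  ],
)

```text
time_s: 12.88
ee_pos: [0.5178, 0.186, 0.1385]
tcp_rot: [[0.094, 0.993, -0.065], [0.833, -0.114, -0.541], [-0.545, -0.003, -0.839]]
ft_force: [2.5, 4.9, 5.2]
width: 0.0176
finger_force: 25.2
```

Run:
```python
from h import *
where(); p,d,ci=look()
a=cv2.resize(p[165:205,195:265],None,fx=10,fy=10,interpolation=cv2.INTER_CUBIC)
cv2.imwrite('pics/c7.png',a[:,:,::-1])
```

```text
t 12.88 u,v,s,phi,r [-0.041  -0.0236  0.0531 -2.6194  0.0473] w 0.0176 F [2.5 4.9 5.2] ff 25.2 rotvec [-0.002  0.     0.002]
pointer 0.73 [181.7, 221.1] [-0.00254457  0.04202477  0.21227586]
mark 0.47 [184.0, 221.8] [-0.0080992   0.0399447   0.20726745]
lever_end 0.54 [195.5, 233.8] [-0.03672115  0.00277391  0.28180095]
```

View pics/c7.png

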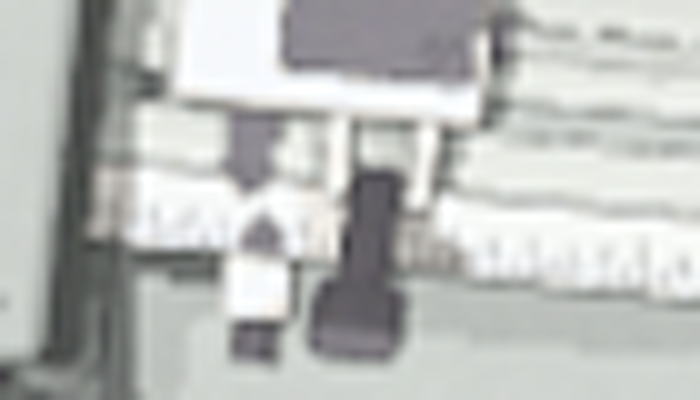

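```bash
cat >> h.py <<'E'
def fine(n=4,dc=0.,verbose=False):
    ds=[]
    g=0
    for _ in range(n):
        p,d,ci=snap('top'); g=g+p.astype(float).mean(2)/n
    if verbose: print(np.round(g[174:193,213:229]).astype(int))
    def cen(r0,r1,c0,c1):
        w=g[r0:r1,c0:c1]; w=np.clip(np.percentile(w,75)-25-w,0,None); v,u=np.mgrid[r0:r1,c0:c1]
        c=[(w*v).sum()/w.sum(),(w*u).sum()/w.sum()]; o,r=ray(ci,c); return c,tob(o+r*(.207-o[2])/r[2])
    a=cen(177,183,int(216+dc),int(225+dc)); b=cen(186,190,217,225)
    print('tongue',a,'mark',b,'dy mm',1000*(a[1][1]-b[1][1]))
E
python3 - <<'E'
from h import *
fine(verbose=True)
E
```

```text
[[212 214 220 226 229 233 238 244 246 248 249 250 251 252 252 252]
 [168 143 142 148 152 164 181 201 206 211 213 214 220 225 229 234]
 [223 208 204 197 168 130 126 126 123 118 129 148 145 150 163 206]
 [230 230 232 226 193 141 143 143 142 139 169 214 203 186 193 232]
 [232 232 232 227 194 141 143 143 141 135 180 237 228 205 213 247]
 [236 236 237 232 198 142 143 143 148 176 214 236 228 198 196 247]
 [233 243 244 235 187 143 144 144 150 202 242 238 232 198 190 246]
 [205 216 212 200 148 131 137 141 136 181 231 236 239 209 204 247]
 [218 206 200 198 179 137 133 139 136 168 203 203 209 184 205 249]
 [250 251 251 251 239 192 131 137 180 221 226 207 184 176 201 247]
 [248 248 248 249 249 230 190 213 232 253 251 246 234 230 221 216]
 [245 240 248 248 249 245 241 249 239 252 250 247 238 234 227 195]
 [230 228 250 245 240 251 248 220 192 237 252 246 236 233 236 228]
 [223 236 243 242 229 248 221 165 136 181 238 240 213 236 238 225]
 [235 244 225 246 233 241 171 138 135 133 206 242 213 233 225 226]
 [206 212 190 220 212 221 154 139 139 142 206 249 227 230 212 229]
 [ 92  97 116 113 167 218 205 194 172 168 188 214 196 206 200 206]
 [113 113 111 105 189 250 246 240 228 227 202 108 149 158 160 148]
 [109 110 108 110 196 253 249 249 251 254 237 133 180 190 164 131]]
tongue ([np.float64(179.4791070168887), np.float64(219.65583634175692)], array([0.00314694, 0.04674775, 0.207     ])) mark ([np.float64(188.11301024470512), np.float64(220.74191836084717)], array([-0.01907624,  0.04161997,  0.207     ])) dy mm 5.1277783616048085
```

Run:
```python
from h import *
crank(-2.61,-.17,5)
```

```text
[[[0.0073, -0.0035, 0], [0, 0, 0], 0.005], [[0.0078, -0.0022, 0], [0, 0, 0], 0.005], [[0.008, -0.0009, 0], [0, 0, 0], 0.005], [[0.008, 0.0005, 0], [0, 0, 0], 0.005], [[0.0078, 0.0019, 0], [0, 0, 0], 0.005]]
```

Emit:
step_arm(
  series=[
    [[0.0073,-0.0035,0],[0,0,0],0.005],
    [[0.0078,-0.0022,0],[0,0,0],0.005],
    [[0.008,-0.0009,0],[0,0,0],0.005],
    [[0.008,0.0005,0],[0,0,0],0.005],
    [[0.0078,0.0019,0],[0,0,0],0.005],
    [[0,0,0],[0,0,0],0.005],
  ],
)

```text
time_s: 14.02
ee_pos: [0.5158, 0.2187, 0.1175]
tcp_rot: [[0.093, 0.993, -0.068], [0.833, -0.115, -0.541], [-0.545, -0.006, -0.838]]
ft_force: [-3.1, 6.6, 8.4]
width: 0.0176
finger_force: 25.5
```

Run:
```python
from h import *
where(); fine(dc=1,verbose=True)
```

```text
t 14.03 u,v,s,phi,r [-0.0467  0.015   0.0531  2.8314  0.0491] w 0.0176 F [-3.1  6.6  8.4] ff 25.5 rotvec [-0.005  0.001  0.004]
[[180 215 221 226 229 233 238 244 246 248 249 249 252 252 252 253]
 [170 141 142 148 148 157 179 200 207 211 214 216 220 225 229 231]
 [223 208 204 195 174 160 137 126 123 118 115 123 146 151 150 154]
 [230 230 231 228 222 210 155 142 143 143 136 166 210 199 176 167]
 [232 231 231 231 234 218 135 143 144 143 141 190 237 228 211 201]
 [236 236 235 235 238 222 135 144 143 143 143 190 238 228 209 186]
 [233 243 242 242 243 228 144 144 144 144 136 186 241 231 212 192]
 [204 216 211 209 211 202 139 141 140 142 138 192 245 231 224 215]
 [218 206 199 198 198 189 151 138 136 136 129 170 210 192 195 200]
 [250 250 251 251 250 242 211 136 135 168 211 207 196 185 187 200]
 [248 248 248 248 249 251 241 190 183 228 254 252 247 235 238 234]
 [245 240 248 248 248 249 249 233 218 254 250 249 247 240 238 228]
 [230 228 249 245 240 250 248 221 193 237 252 246 240 249 245 229]
 [223 236 243 242 229 247 221 166 136 181 237 239 219 251 246 226]
 [235 245 225 247 233 241 171 139 134 134 205 242 219 246 230 225]
 [206 212 190 220 211 221 154 139 138 142 206 249 232 236 208 228]
 [ 92  96 115 113 166 218 205 194 172 168 187 215 201 205 195 217]
 [113 113 111 106 189 250 246 240 228 227 202 107 147 156 161 181]
 [109 109 108 110 195 253 249 249 250 254 237 137 179 194 190 174]]
tongue ([np.float64(179.55323705788766), np.float64(221.12920695141358)], array([0.0033352 , 0.04289339, 0.207     ])) mark ([np.float64(188.12020542449045), np.float64(220.74247044348152)], array([-0.01909483,  0.04161662,  0.207     ])) dy mm 1.2767692514452367
```

Emit:
step_arm(
  series=[
    [[0.0061,0.0025,0],[0,0,0],0.005],
    [[0.0057,0.0034,0],[0,0,0],0.005],
    [[0,0,0],[0,0,0],0.005],
    [[0,0,0],[0,0,0],0.005],
  ],
)

```text
time_s: 14.72
ee_pos: [0.5223, 0.2283, 0.1109]
tcp_rot: [[0.093, 0.993, -0.069], [0.834, -0.115, -0.54], [-0.544, -0.008, -0.839]]
ft_force: [-4.8, 8.7, 8.3]
width: 0.0176
finger_force: 25.6
```

Run:
```python
from h import *
where(); fine(dc=1)
```

```text
t 14.72 u,v,s,phi,r [-0.0414  0.0272  0.0531  2.5609  0.0496] w 0.0176 F [-4.8  8.7  8.3] ff 25.6 rotvec [-0.006 -0.001  0.004]
tongue ([np.float64(179.64046679251757), np.float64(221.69757164921916)], array([0.00325487, 0.04139085, 0.207     ])) mark ([np.float64(188.11989347536615), np.float64(220.74295605858853)], array([-0.0190939 ,  0.04161544,  0.207     ])) dy mm -0.22458783100223756
```

Emit:
step_arm(
  series=[
    [[0,0,0],[0,0,0],0.05],
    [[0,0,0],[0,0,0],0.0854],
    [[0,0,0],[0,0,0],0.0854],
    [[0,0,0],[0,0,0],0.0854],
    [[0,0,-0.03],[0,0,0],0.0854],
    [[0,0,-0.05],[0,0,0],0.0854],
    [[0,0,-0.06],[0,0,0],0.0854],
    [[0,0,0],[0,0,0],0.0854],
  ],
)

```text
time_s: 15.92
ee_pos: [0.5361, 0.3038, 0.2291]
tcp_rot: [[0.098, 0.994, -0.057], [0.836, -0.113, -0.537], [-0.54, 0.005, -0.842]]
ft_force: [0.8, 0.5, -0.4]
width: 0.0851
finger_force: 0.0
```

Run:
```python
from h import *
np.set_printoptions(precision=4,suppress=True)
s=where(); print(s['joint_positions']); fine(dc=1); p,d,ci=look(); look('scene')
E=np.array(ci['extrinsics']); v,u=np.mgrid[:384,:512]
P=np.stack([(u-ci['cx'])/ci['fx']*d,(v-ci['cy'])/ci['fy']*d,d],-1)@E[:3,:3].T+E[:3,3]
q=tob(P.reshape(-1,3)); q=q[(q[:,0]>-.09)&(q[:,0]<-.02)&(abs(q[:,1])<.06)&(q[:,2]>.21)]
print(len(q)); print(q[np.argsort(-q[:,2])][:40:2]);
```

```text
t 15.93 u,v,s,phi,r [-0.0364  0.027   0.194   2.5038  0.0453] w 0.0851 F [ 0.8  0.5 -0.4] ff 0.0 rotvec [ 0.005 -0.006 -0.001]
[ 0.6171  0.9024  0.8424  1.9118 -0.4167  2.3887]
tongue ([np.float64(179.64448290783213), np.float64(221.69744699264388)], array([0.0032, 0.0414, 0.207 ])) mark ([np.float64(188.11812037335048), np.float64(220.74552086685978)], array([-0.0191,  0.0416,  0.207 ])) dy mm -0.21913614040973417
pointer 0.93 [182.9, 221.1] [-0.0057  0.0416  0.2133]
mark 0.38 [185.7, 219.9] [-0.0131  0.0444  0.2084]
lever_end 0.48 [197.7, 234.4] [-0.0421  0.0005  0.2885]
pointer 0.77 [200.3, 232.5] [-0.0511  0.1069  0.2745]
mark 0.55 [197.9, 233.4] [-0.0488  0.1001  0.2749]
lever_end 0.57 [171.5, 253.9] [-0.2434  0.3417  0.5608]
976
[[-0.0629 -0.0403  1.3787]
 [-0.0629 -0.0403  1.3787]
 [-0.0629 -0.0403  1.3787]
 [-0.0629 -0.0403  1.3787]
 [-0.0629 -0.0403  1.3787]
 [-0.0629 -0.0403  1.3787]
 [-0.0629 -0.0403  1.3787]
 [-0.0629 -0.0403  1.3787]
 [-0.0629 -0.0403  1.3787]
 [-0.0629 -0.0403  1.3787]
 [-0.0629 -0.0403  1.3787]
 [-0.0629 -0.0403  1.3787]
 [-0.0629 -0.0403  1.3787]
 [-0.0629 -0.0403  1.3787]
 [-0.0629 -0.0403  1.3787]
 [-0.0629 -0.0403  1.3787]
 [-0.0629 -0.0403  1.3787]
 [-0.0629 -0.0403  1.3787]
 [-0.0629 -0.0403  1.3787]
 [-0.0629 -0.0403  1.3787]]
```

Run:
```python
from h import *
np.set_printoptions(precision=4,suppress=True)
p,d,ci=snap('top'); m=masks_of('top','lever_end')[0]; print(m['conf'],m['point'],m['region'].sum())
E=np.array(ci['extrinsics']); v,u=np.mgrid[:384,:512]
P=np.stack([(u-ci['cx'])/ci['fx']*d,(v-ci['cy'])/ci['fy']*d,d],-1)@E[:3,:3].T+E[:3,3]
q=tob(P.reshape(-1,3)); 
k=(q[:,0]>-.09)&(q[:,0]<-.02)&(abs(q[:,1])<.035)&(q[:,2]>.25)&(q[:,2]<.33); q=q[k]; print(len(q),q.min(0),q.max(0),np.median(q,0)); print(np.c_[q,u.ravel()[k],v.ravel()[k]][::2])
RD=np.c_[BY,BX,-BZ]
w1=np.array([.53,.20,.40]); plan(w1,RD,4)
w2=tow([-.045,.003,.36]); print('w2',w2,RD.T@(w2-w1))
```

```text
0.46 [192.2, 237.3] 161
107 [-0.0513 -0.0063  0.2573] [-0.02    0.0175  0.2924] [-0.0382  0.0056  0.2813]
[[ -0.0206   0.0123   0.2573 231.     189.    ]
 [ -0.0202   0.0072   0.2602 233.     189.    ]
 [ -0.0231   0.0121   0.2574 231.     190.    ]
 [ -0.0227   0.007    0.2588 233.     190.    ]
 [ -0.0224   0.0018   0.2651 235.     190.    ]
 [ -0.0259   0.0114   0.2665 231.     191.    ]
 [ -0.0254   0.0065   0.2659 233.     191.    ]
 [ -0.0249   0.0015   0.2665 235.     191.    ]
 [ -0.0285   0.011    0.2692 231.     192.    ]
 [ -0.028    0.0062   0.2679 233.     192.    ]
 [ -0.0276   0.0011   0.2713 235.     192.    ]
 [ -0.0316   0.0154   0.2745 229.     193.    ]
 [ -0.0311   0.0106   0.2732 231.     193.    ]
 [ -0.0305   0.0057   0.2719 233.     193.    ]
 [ -0.0302   0.0007   0.2759 235.     193.    ]
 [ -0.0341   0.015    0.2775 229.     194.    ]
 [ -0.0336   0.0102   0.2763 231.     194.    ]
 [ -0.0331   0.0053   0.2756 233.     194.    ]
 [ -0.0326   0.0004   0.2761 235.     194.    ]
 [ -0.0321  -0.0044   0.2748 237.     194.    ]
 [ -0.0365   0.0148   0.277  229. 
[... 1229 characters left out ...]
0082   0.2872 231.     200.    ]
 [ -0.0479   0.0034   0.2871 233.     200.    ]
 [ -0.0475  -0.0015   0.288  235.     200.    ]
 [ -0.047   -0.0063   0.2874 237.     200.    ]
 [ -0.051    0.0107   0.2819 230.     201.    ]
 [ -0.0506   0.0055   0.2888 232.     201.    ]
 [ -0.0501   0.0007   0.2882 234.     201.    ]
 [ -0.0496  -0.0041   0.2854 236.     201.    ]]
from [0.5338 0.3004 0.2252] to [0.53 0.2  0.4 ] deg 33.085746034209514
[-0.0449  0.0018 -0.023 ] [-0.0009  0.1444  0.0001]
[-0.0411  0.0018 -0.0292] [-0.0009  0.1444  0.0001]
[-0.0365  0.0019 -0.0348] [-0.0009  0.1444  0.0001]
[-0.0311  0.0019 -0.0397] [-0.0009  0.1444  0.0001]
w2 [0.5258 0.0276 0.36  ] [-0.1718  0.0157  0.04  ]
```

Emit:
step_arm(
  series=[
    [[-0.0449,0.0018,-0.023],[0,0.1444,0],0.03],
    [[-0.0411,0.0018,-0.0292],[0,0.1444,0],0.0],
    [[-0.0365,0.0019,-0.0348],[0,0.1444,0],0.0],
    [[-0.0311,0.0019,-0.0397],[0,0.1444,0],0.0],
    [[-0.0425,0.004,0.01],[0,0,0],0.0],
    [[-0.0425,0.004,0.01],[0,0,0],0.0],
    [[-0.0425,0.004,0.01],[0,0,0],0.0],
    [[-0.0425,0.004,0.01],[0,0,0],0.0],
  ],
)

```text
time_s: 17.62
ee_pos: [0.5259, 0.0279, 0.3601]
tcp_rot: [[0.115, 0.993, -0.003], [0.993, -0.115, 0.0], [0.0, -0.003, -1.0]]
ft_force: [0.1, -0.1, -0.0]
width: -0.0002
finger_force: 0.0
```

Emit:
step_arm(
  series=[
    [[0,0,0],[0,0,0],0.0],
    [[0,0,0],[0,0,0],0.0],
  ],
)

```text
time_s: 17.88
ee_pos: [0.5262, 0.0296, 0.3604]
tcp_rot: [[0.116, 0.993, -0.003], [0.993, -0.116, 0.001], [0.001, -0.003, -1.0]]
ft_force: [0.4, 0.3, -0.9]
width: 0.0001
finger_force: 0.0
```

Run:
```python
from h import *
np.set_printoptions(precision=4,suppress=True)
s=state(); print(s['joint_positions'],tob(s['ee_pos']),s['width'],s['ft_force']); RD=np.c_[BY,BX,-BZ]
print(Rn.from_matrix(s['tcp_rot'].T@RD).as_rotvec())
p,d,ci=snap('wrist','w8.png')
E=np.array(ci['extrinsics'])
for t in ['pointer','mark','lever_end']:
    for m in mark_of('wrist',t)[:2]: print(t,m['conf'],m['point'],tob(xyz(ci,d,m['point'])))
```

```text
[-0.0647  0.2872  0.2853  1.5721  0.0009  1.6219] [-0.0449  0.0051  0.3604] 7.46132765486037e-05 [ 0.4104  0.342  -0.8641]
[-0.0032 -0.0007 -0.0006]
pointer 0.83 [144.8, 283.1] [-0.0151  0.042   0.213 ]
pointer 0.54 [159.6, 202.9] [-0.1294 -0.0105  0.0153]
mark 0.76 [141.7, 290.0] [-0.0085  0.0452  0.2141]
lever_end 0.83 [200.3, 257.2] [-0.0413  0.0097  0.2885]
```

View pics/w8.png

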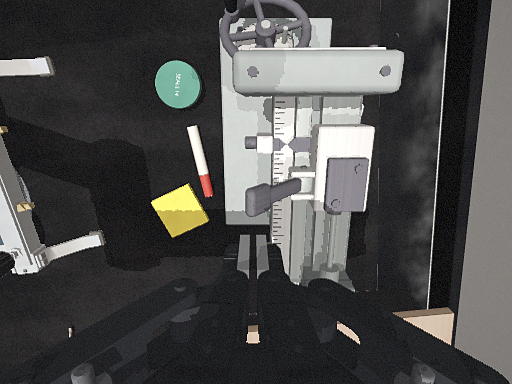

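Run:
```python
from h import *
np.set_printoptions(precision=4,suppress=True,linewidth=200)
p,d,ci=snap('wrist'); g=p.astype(float).mean(2)
print(g[134:154,270:310:1].astype(int))
def b(rc):
    o,r=ray(ci,rc); return tob(o+r*(.207-o[2])/r[2])
def cen(r0,r1,c0,c1):
    w=np.clip(170-g[r0:r1,c0:c1],0,None); v,u=np.mgrid[r0:r1,c0:c1]; return [(w*v).sum()/w.sum(),(w*u).sum()/w.sum()]
for c in [cen(138,150,288,304),cen(138,150,273,283),[143,280],[144,280]]: print(c,b(c))
```

```text
[[130 124  82  78 244 156 151 152 151 149 147 146 141 179 254 253 253 252 253 253 254 254 255 198  86 140 250 239 233 230 232 230 229 229 226 223 227 230 201 217]
 [136  90 106  69 255 255 165 255 255 255 254 254 253 249 254 253 253 253 253 253 253 254 255 189  86 143 250 239 234 231 233 233 232 231 229 224 229 232 200 215]
 [145 112 105  79 255 255 255 255 255 255 255 255 255 254 254 252 253 253 253 254 254 254 255 184  87 151 255 245 237 236 237 237 211 209 207 206 208 209 204 217]
 [246 240 133 104 254 246 244 242 255 255 254 254 254 252 253 253 253 252 253 254 234 233 252 149  85 153 237 228 225 224 222 221 218 217 214 215 215 216 212 222]
 [254 247 181 117 255 251 250 252 255 255 255 254 254 251 253 253 253 252 253 255 231 233 252 110  62 132 141 129 126 129 133 127 126 122 128 103 109 106 109 113]
 [254 243 180 108 151 150 151 149 157 211 255 255 254 252 253 253 252 253 254 255 233 236 254  96 137 131 171 152 148 143 148 146 147 145 148 145 148 149 147 120]
 [254 242 174 136 138 135 135 133 130 137 227 255 255 254 252 253 253 254 232 236 239 246 149 138 146 147 150 149 149 150 
[... 1714 characters left out ...]
54 255 253 253 253 253 251 252 254 254 254 255 237 145 150 113 149 147 145 149 144 146 145 148 143 142 145 147 122 122]
 [255 250 153 194 255 255 255 255 255 255 255 255 254 253 253 252 252 251 252 254 253 254 255 131 119 111 131 128 127 131 131 129 132 125 127 160 163 157 143 107]
 [255 244  91 203 255 255 255 255 255 255 255 255 255 255 253 252 252 252 252 253 252 254 254  93  81 152 246 239 234 236 235 233 233 233 228 230 233 204 214  90]]
[np.float64(143.46493283348954), np.float64(296.25445173383315)] [-0.0013  0.0428  0.207 ]
[np.float64(144.0679804258696), np.float64(277.0417934135697)] [-0.0205  0.0422  0.207 ]
[143, 280] [-0.0176  0.0432  0.207 ]
[144, 280] [-0.0176  0.0422  0.207 ]
```

Emit:
step_arm(
  series=[
    [[0,0,0.03],[0,0,0],0.0],
    [[0,0,0.03],[0,0,0],0.0],
    [[0,-0.001,0.019],[0,0,0],0.0],
    [[0,-0.006,0.006],[0,0,0],0.0],
    [[0,-0.006,0.007],[0,0,0],0.0],
    [[0,-0.004,0.008],[0,0,0],0.0],
    [[0,-0.0035,0.007],[0,0,0],0.0],
    [[0,0,0],[0,0,0],0.0],
  ],
)

```text
time_s: 19.12
ee_pos: [0.505, 0.0317, 0.2526]
tcp_rot: [[0.115, 0.993, -0.005], [0.993, -0.115, 0.0], [-0.0, -0.005, -1.0]]
ft_force: [0.3, 0.2, 0.3]
width: 0.0
finger_force: 0.0
```

Emit:
step_arm(
  series=[
    [[0,-0.002,0.006],[0,0,0],0.0],
    [[0,-0.001,0.005],[0,0,0],0.0],
    [[0,0,0.004],[0,0,0],0.0],
    [[0,0,0.002],[0,0,0],0.0],
    [[0,0,0],[0,0,0],0.0],
  ],
)

```text
time_s: 19.75
ee_pos: [0.5026, 0.0321, 0.2358]
tcp_rot: [[0.115, 0.993, -0.004], [0.993, -0.115, 0.001], [0.0, -0.004, -1.0]]
ft_force: [-0.6, 0.3, 0.4]
width: 0.0001
finger_force: 0.0
```

Emit:
step_arm(
  series=[
    [[0,0,0.003],[0,0,0],0.0],
    [[0,0,0.003],[0,0,0],0.0],
    [[0,0,0],[0,0,0],0.0],
  ],
)

```text
time_s: 20.12
ee_pos: [0.5026, 0.0321, 0.2298]
tcp_rot: [[0.115, 0.993, -0.003], [0.993, -0.115, 0.001], [0.0, -0.003, -1.0]]
ft_force: [0.4, -1.0, 1.0]
width: -0.0001
finger_force: 0.0
```

Run:
```python
from h import *
np.set_printoptions(precision=4,suppress=True)
s=state(); print(tob(s['ee_pos']),s['ft_force'])
p,d,ci=look('scene'); p1,d1,_=snap('wrist')
cv2.imwrite('pics/c9.png',np.hstack([cv2.resize(p[140:230,200:290],(400,400)),cv2.resize(p1,(400,300))[:, :] if 0 else cv2.copyMakeBorder(cv2.resize(p1,(400,300)),0,100,0,0,0)])[:,:,::-1])
```

```text
[-0.0686  0.0049  0.2298] [ 0.419  -0.9775  1.0128]
pointer 0.91 [201.3, 234.1] [-0.0551  0.1072  0.2739]
mark 0.46 [198.9, 235.8] [-0.0537  0.0989  0.2735]
lever_end 0.67 [192.0, 264.2] [-0.0717  0.0159  0.2418]
```

View pics/c9.png

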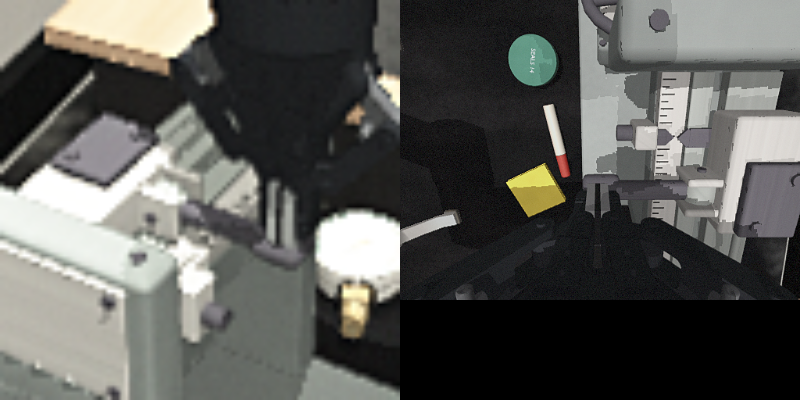

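Emit:
step_arm(
  series=[
    [[0,0,0.003],[0,0,0],0.0],
    [[0,0,0.002],[0,0,0],0.0],
    [[0,0,0],[0,0,0],0.0],
  ],
)

```text
time_s: 20.75
ee_pos: [0.503, 0.0321, 0.2284]
tcp_rot: [[0.115, 0.993, 0.0], [0.993, -0.115, 0.0], [0.0, 0.0, -1.0]]
ft_force: [-6.6, 0.2, 19.1]
width: -0.0001
finger_force: 9.5
```

Emit:
step_arm(
  series=[
    [[0,0,0.002],[0,0,0],0.0],
    [[0,0,0.002],[0,0,0],0.0],
    [[0,0,0],[0,0,0],0.0],
  ],
)

```text
time_s: 21.12
ee_pos: [0.5031, 0.0321, 0.2274]
tcp_rot: [[0.115, 0.993, 0.003], [0.993, -0.115, -0.0], [0.0, 0.003, -1.0]]
ft_force: [-12.8, 0.4, 36.0]
width: 0.0001
finger_force: 18.2
```

Emit:
step_arm(
  series=[
    [[0,0,-0.02],[0,0,0],0.0],
    [[0,0,-0.04],[0,0,0],0.0],
    [[0,0,-0.06],[0,0,0],0.0],
    [[0,0,-0.04],[0,0,0],0.0],
    [[0,0,0],[0,0,0],0.0],
    [[0,0,0],[0,0,0],0.0],
  ],
)

```text
time_s: 21.88
ee_pos: [0.5031, 0.032, 0.3804]
tcp_rot: [[0.115, 0.993, -0.004], [0.993, -0.115, 0.001], [0.0, -0.004, -1.0]]
ft_force: [-0.1, 0.3, 0.3]
width: -0.0001
finger_force: 0.0
```

Run:
```python
from h import *
np.set_printoptions(precision=4,suppress=True,linewidth=200)
s=state(); print(s['ee_pos'],s['ft_force'],s['time_s'])
p,d,ci=snap('wrist'); g=p.astype(float).mean(2)
for t in ['pointer','mark','lever_end','handle_mid']:
    for m in mark_of('wrist',t)[:1]: print(t,m['conf'],m['point'],tob(xyz(ci,d,m['point'])))
E=np.array(ci['extrinsics']); v,u=np.mgrid[:384,:512]
P=tob((np.stack([(u-ci['cx'])/ci['fx']*d,(v-ci['cy'])/ci['fy']*d,d],-1)@E[:3,:3].T+E[:3,3]).reshape(-1,3))
k=(d.ravel()>0)&(abs(P[:,1]-.004)<.008)&(P[:,0]<-.02)&(P[:,0]>-.095)&(P[:,2]>.21)&(P[:,2]<.3)
q=P[k]
for a in np.arange(-.09,-.02,.01):
    z=q[(q[:,0]>a)&(q[:,0]<a+.01),2]; print(round(a,3),len(z),np.median(z) if len(z) else None)
def tip(y):
    m=mark_of('wrist',y)
r=ray
# rows around tips: fit columns of dark pixels
def b(rc):
    o,r=ray(ci,rc); return tob(o+r*(.207-o[2])/r[2])
def inv(bp):
    w=np.linalg.inv(E)@np.r_[tow(bp),1]; return int(ci['cy']+ci['fy']*w[1]/w[2]),int(ci['cx']+ci['fx']*w[0]/w[2])
r0,c0=inv([-.0125,.0425,.207]); print(r0,c0); print(g[r0-11:r0+11,c0-14:c0+18].astype(int))
print(b([r0,c0]),b([r0+1,c0]))
fine(dc=1)
```

```text
[0.5031 0.032  0.3804] [-0.0838  0.3431  0.2697] 21.875
pointer 0.64 [149.0, 291.8] [-0.0281  0.0342  0.2139]
mark 0.67 [138.8, 312.4] [-0.0072  0.0449  0.2141]
lever_end 0.63 [179.0, 255.8] [-0.066   0.0058  0.2301]
-0.09 0 None
-0.08 127 0.23000829727245503
-0.07 142 0.2300906466901766
-0.06 127 0.22988790056095704
-0.05 104 0.22935752483084157
-0.04 100 0.22917197417787122
-0.03 106 0.22928411087308068
140 306
[[ 81 149  90 255 255 255 255 255 255 252 252 252 250 249 249 248 247 249 249 251 254 208  82 134 246 232 225 225 225 224 223 219]
 [ 84 144  88 255 255 255 255 255 255 255 255 255 253 251 250 248 248 249 250 250 255 196  84 147 245 231 226 224 226 223 224 220]
 [ 83 147  75 228 147 145 145 140 142 140 141 102 216 251 249 249 248 248 250 250 255 184  80 154 245 232 226 224 226 224 223 222]
 [ 84 144  71 255 255 164 254 254 252 250 251 246 248 251 248 248 249 249 250 251 255 159  78 169 242 233 227 226 226 227 225 224]
 [175 114  63 255 255 254 255 255 255 253 254 253 251 249 248 248 249 250 252 253 255 131  78 202 247 234 231 231 208 205 202 203]
 [247 230  59 251 245 241 24
[... 1859 characters left out ...]
 249 248 247 249 249 252 255 178 104 164 129 116 114 113 121 128 127 125 151]
 [246 139 243 255 255 255 255 255 255 255 255 254 251 249 247 247 248 250 250 255 152  83 173 244 232 232 228 229 229 229 228 222]
 [128  98 252 119 111 113 110 113 111 107 104 173 252 248 248 249 249 251 251 255 124  76 200 245 232 229 229 228 227 228 226 223]]
[-0.0125  0.0428  0.207 ] [-0.0125  0.0417  0.207 ]
tongue ([np.float64(nan), np.float64(nan)], array([nan, nan, nan])) mark ([np.float64(nan), np.float64(nan)], array([nan, nan, nan])) dy mm nanh.py:53: RuntimeWarning: invalid value encountered in scalar divide
  c=[(w*v).sum()/w.sum(),(w*u).sum()/w.sum()]; o,r=ray(ci,c); return c,tob(o+r*(.207-o[2])/r[2])
```

Lever is level (0.230 m along its whole length), the tips are in line within about half a millimetre, and the arm is clear.

```bash
python3 -c "
from plant import *
print(close_job())"
```

```text
the job is handed in; nothing more can be done
None
```

I cranked the carriage about 11 mm past the mark and brought it back clockwise until the points lined up within about 0.5 mm. I then pressed the cam lever down to its stop and handed the job in at about 22 s; no verdict came back. No bystander was touched that I could see.

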